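Load the blue ink cartridge into the tray date coder

ROBOT

A 7-joint arm with a two-finger parallel gripper is mounted at the origin on the work surface. World frame = base frame: x ahead of the robot, y to its left, z up, the work surface at z = 0. Lengths are in m, angles in degrees, forces in N, time in s.
With the tool pointing down it reaches from about 0.35 to 0.775 m from the base axis. Payload 3.1 kg.
Tool frame: the origin (TCP) lies on the centre line of the jaws, within the pads' length; the fingertips stand 17 mm ahead of it and the grasp point (between the pads) lies 2 mm behind it (robot.tip_reach is the distance from the TCP to the fingertips, in m); z points along the fingers, y is the direction in which the jaws open and shut (so a half turn about z gives the same grasp; the last joint's range is limited). The gripper opens to 85 mm and grips with 20 to 120 N. Pads are 22 mm wide; open, the fingers measure 114 mm over their backs; the gripper's body (76 mm by 85 mm) begins 54 mm behind the grasp point. The pads swing forward as they close: fully open they stand 13 mm farther back than shut.
Start: joints at [73.757, 17.813, 0.802, 86.603, -0.252, 75.585, -1.558], TCP at [0.132, -0.534, 0.248] pointing down, gripper open.
Joint ranges: [-154.91, 154.91], [-16.99, 109.72], [-72.82, 74.43], [7.12, 147.25], [-82.49, 262.49], [11.32, 116.49], [-174.64, 174.64]. Speed limits (degrees/s): [159.86, 159.86, 180, 180, 180, 180, 180].

INTERFACE

Orientations are given as [roll, pitch, yaw] about the fixed x, y, z axes, in that order (R = Rz(yaw) Ry(pitch) Rx(roll)).
In Python, from station import robot, fingers, vision, workorder, recognise gives the robot as it stands. Calls block until the motion is done:
- robot.move_to(position, orientation): joint-space move of the TCP to a pose.
- robot.line_to(position, orientation=None, velocity=0.15, f_stop=None): straight line of the TCP; orientation=None keeps the orientation; velocity is the mean speed in m/s. With f_stop (N) it stops when the force on the tool has changed by that much, and returns True; else False.
- robot.move_j(angles): joint-space move.
- fingers.gripper_to(opening, force=None): opening from 0.0 (shut) to 1.0 (fully open); force is the grip in N (None keeps the last); returns when the fingers have stopped.
- robot.pause(seconds).
- robot.inverse_kinematics(position, orientation): joint angles nearest the present ones, or None.
- vision.grab_frame(name): name is "side" or "top" or "wrist"; returns the picture (480x640x3 uint8, red, green, blue); there is no depth.
- vision.calibration(name): a dict with "mtx" (3x3 intrinsics, pixels), "extrinsics" (4x4, takes a point from world to camera coordinates); the wrist camera has in their place "T_tool_cam" (4x4, takes a point from camera to tool coordinates, whose origin is the TCP and whose axes are the flange's). Camera axes: x right, y up, looking along -z (the intrinsics and any distortion apply to the point x, -y, -z); pixel columns grow to the right and rows downward; lengths in m; the calibration is good to about 2 mm. A picture is of the moment at which its call begins: read the wrist's pose just before it. calibration takes no time and is no camera call.
A pose or a line that the arm cannot do raises robot.PlanningError and nothing moves.
- workorder.close_job(): hands the job in, once; it reports no verdict.
Trained networks look in the newest picture that a camera, given by its name, has taken for a name from the list of things; names that differ only in an ending like _2 or _b are one class to them, and where a whole thing is asked for, a point or a joint stands for the part that bears it (a point fixed in the world has none). Each returns a list of dicts, best first, with "p" (0 to 1); they miss things now and then, are a little off and sometimes report something else, mostly with a low value. They report only what shows in the picture. A call takes as long as a camera call. They do not tell look-alikes from the thing itself.
- recognise(label, camera): "rect" ([centre column, centre row, width, height] in pixels, round what is visible of it).
Readings, each from a call of its own:
- robot.current_time_s(): time.
- robot.current_joint_positions(): joint angles.
- robot.current_dq(): joint speeds.
- robot.current_joint_torque(): joint torques, N m.
- robot.current_tool_pos(): TCP position.
- robot.current_eef_rot(): TCP orientation.
- robot.current_contact_force(): force on the tool from outside, world axes, zero at the start.
- robot.current_torque(): the same for the moment, N m.
- robot.current_finger_gap(): opening from 0.0 (shut) to 1.0 (fully open).
Only numpy, scipy, OpenCV 4.12 (cv2) and the standard library are available. Lean on these libraries where they do the work, as an engineer would, in place of code of your own. Each camera call takes 0.05 s, during which the arm holds its last target.

TASK

Take the blue ink cartridge from the stock tray and put it upright into the date coder's cradle, where it stands a little proud on a spring, and let go of it. Then swing the open clamp over by its orange handle and press it down until the cartridge is driven fully home, and leave the clamp closed. Be gentle: ram neither the cartridge nor the machine, feel for the cradle rather than forcing it, and leave the other things where they are.

Things in the scene. Friction and masses are not known exactly. Their poses are not given: they have to be found in the camera images.
- cartridge (a point): Centre of the blue ink cartridge, a hard upright block 50 mm long (its x), 30 mm wide (y), 66 mm tall (z), about 90 g, white labels on its long sides; the point is 33 mm over its underside. It fits the cradle either way round (half a turn about z). It starts standing in the stock tray, in a row with a red and a yellow one of the same shape, in any order, about 90 mm apart centre to centre.
- stock: Shallow metal stock tray, 110 x 290 mm, floor 4 mm thick, rim 12 mm high; origin under its centre, its y along the row of cartridges.
- cradle (a point): Point at the height of the cradle's rim, 57 mm above the table; x to the hinge, y along the rails. The cradle is a black block (84 along x, 64 along y) with a pocket 52 x 32 mm (x, y), chamfered 1.5 mm. It rides on a friction-locked carriage left up to 8 mm to either side along y: this point is the rails' middle, NOT the pocket's centre; the offset is unmeasured, see or feel it. No offset in x.
- floor (a point): Height of the pocket's hard floor, 22 mm under cradle. A brass spring seat stands 8 mm above it: a cartridge let go rests on the seat, underside 14 mm below the rim; home, its underside is on this floor, its centre 11 mm above cradle. The seat pushes up with 3 N, 8 N when home, and lifts the cartridge again unless the clamp holds it.
- hinge (a point): Centre of the clamp's hinge on the coder: 85 mm from cradle along x, 115 mm above the table; the hinge line runs along its y, its x points away from the cradle. The white machine body beneath is 88 mm high and reaches 80 mm beyond the hinge line and 75 mm to either side; two steel cheeks at the hinge reach 130 mm above the table.
- handle (a point): Centre of the clamp's orange cross handle, a round bar 16 mm thick and 90 mm long, parallel to the hinge line and 165 mm from it, on the end of a steel arm 24 mm wide, 12 mm thick. Clamp closed: 117 mm above the table and 80 mm from the cradle's centre on the side away from the hinge, nothing under it. Open: it stands up over the hinge.
- clamp (a joint): Clamp angle, rad. 0: closed, arm level over the cradle, its rubber roller (85 mm from the hinge) on a cartridge that is home; the frame stops it hard there. Grows as the clamp opens up and back; 1.57 upright; starts at 1.65 to 1.85. The roller meets a cartridge on the seat at about 0.1. The hinge is stiff (some 7 N at the handle) and stays where left; driving home takes up to 11 N at the handle.
- cart_red: Red cartridge, a bystander in the stock tray, same size; origin at its underside.
- cart_yellow: Yellow cartridge, a bystander in the stock tray, same size; origin at its underside.
Not all that is in view belongs to the job. Of the things that look like the part that bears cartridge, the smallest one is meant.

How it is judged (in metres and radians):
On the way:
1. the blue cartridge stands in the cradle's pocket on the spring seat, let go of (horizontal distance between cartridge and cradle below 0.012 m and angle between cartridge's own z axis and vertical below 0.06 rad and z of cartridge in the frame of cradle between 0.015 and 0.023 m and contact force between the fingers and cart_blue below 0.1 N and value of joint clamp above 0.5 rad), for 0.2 s.
At the end, for the whole second after the job is handed in: The blue cartridge is upright in the cradle's pocket (within 0.06 rad) and fully home (within 2 mm of the hard floor), the clamp is closed over it (joint below 0.04 rad), all at rest (horizontal distance between cartridge and cradle below 0.012 m and angle between cartridge's own z axis and vertical below 0.06 rad and z of cartridge in the frame of cradle below 0.013 m and value of joint clamp below 0.04 rad and linear speed of cart_blue below 0.02 m/s and velocity of joint clamp below 0.05 rad/s); the robot touches nothing.
It fails at once if the cartridge is rammed against the coder (over 60 N) (contact force between cart_blue and coder above 60 N).
It fails at once if the robot's fingers push the coder or its clamp with more than 60 N (contact force between the fingers and coder above 60 N).
It fails at once if the robot's arm pushes the coder or its clamp with more than 40 N (contact force between the arm and coder above 40 N).
It fails at once if another thing is moved by more than 30 mm (distance of any of cart_red, cart_yellow, foil_tray, marker, spoon, pot, jar, cup from where it was at the start of the episode above 0.03 m).
It also fails if it takes over 72 s, if anything falls off the work surface, if the arm or the gripper's body presses on something with over 40 N, if the wrist force passes 120 N, or if a joint passes its speed limit or range.

## Working session

There is one attempt and no reset: what is moved stays moved. The work goes in short steps, each a Python script; the robot and the scene stay as the last script left them, time stands still between calls to the robot, and variables do not carry over. Pictures are saved under pics/ and viewed, and the job is handed in when it is done.

```bash
ls; mkdir -p pics; python3 - <<'E'
from station import robot, fingers, vision, workorder, recognise
import cv2
for n in ["side","top","wrist"]:
    im=vision.grab_frame(n); cv2.imwrite(f"pics/{n}0.png",im[:,:,::-1])
    c=vision.calibration(n); print(n,{k:(v.round(4).tolist() if hasattr(v,'round') else v) for k,v in c.items()})
print(robot.current_time_s(),robot.current_tool_pos(),robot.current_eef_rot(),robot.tip_reach)
E
```

```text
pics
side {'mtx': [[456.0707, 0.0, 323.0985], [0.0, 456.0707, 240.2073], [0.0, 0.0, 1.0]], 'extrinsics': [[0.9646, -0.2627, 0.0212, -0.5365], [0.1625, 0.656, 0.737, -0.0974], [-0.2075, -0.7075, 0.6755, -0.7638], [0.0, 0.0, 0.0, 1.0]]}
top {'mtx': [[568.1662, 0.0, 311.8968], [0.0, 568.1662, 234.8817], [0.0, 0.0, 1.0]], 'extrinsics': [[-0.0122, -0.9997, -0.0229, -0.0752], [0.9967, -0.014, 0.0797, -0.5082], [-0.08, -0.0218, 0.9966, -1.1515], [0.0, 0.0, 0.0, 1.0]]}
wrist {'mtx': [[389.356, 0.0, 327.4769], [0.0, 389.356, 235.0071], [0.0, 0.0, 1.0]], 'T_tool_cam': [[-0.0012, 0.9506, 0.3104, 0.0798], [1.0, 0.0015, -0.0008, 0.0007], [-0.0013, 0.3104, -0.9506, -0.1264], [0.0, 0.0, 0.0, 1.0]]}
0.15 [ 0.13160808 -0.53349752  0.24748429] [-1.79898694e+02  3.37009095e-03  1.38589256e+01] 0.017
```

View pics/side0.png

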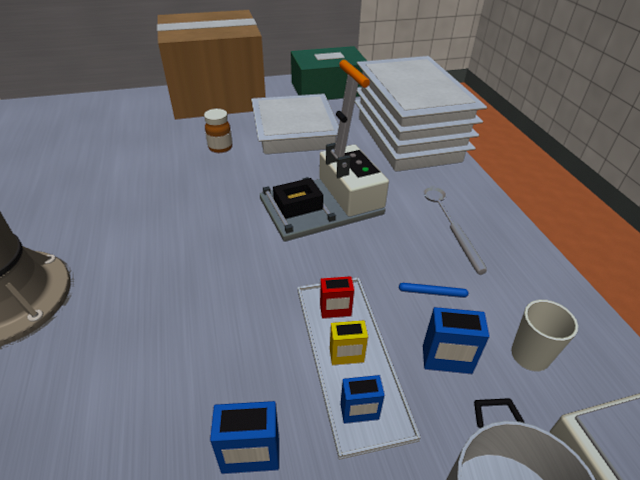

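View pics/top0.png

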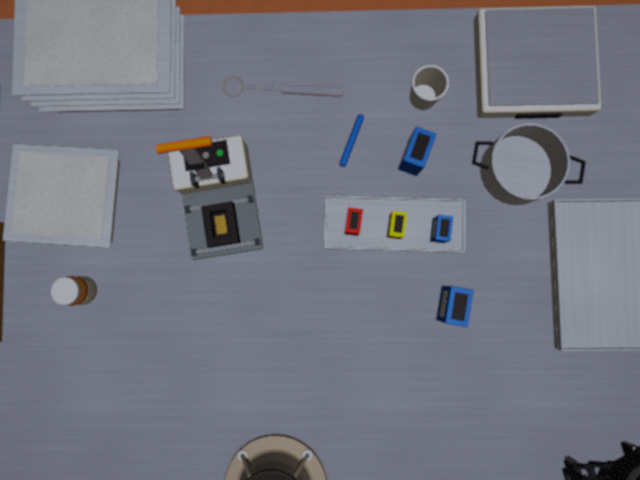

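View pics/wrist0.png

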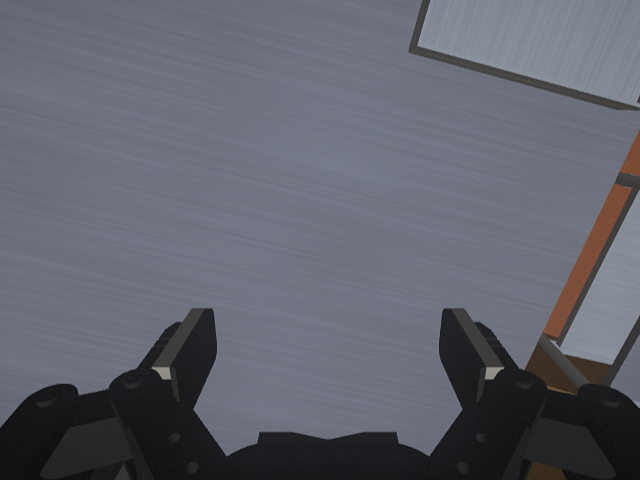

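The blue candidates in the top picture are (418,150) and (456,306), both large and off the tray, and (443,228), small and standing in the tray row with red and yellow. The one at (443,228) fits. I'll confirm it in a crop and take rough positions.

```bash
cat > h.py <<'E'
from station import robot, fingers, vision, workorder, recognise
import numpy as np, cv2
from scipy.spatial.transform import Rotation as R
def cam(name):
    c=vision.calibration(name); K=c["mtx"]
    if name=="wrist":
        p=np.array(robot.current_tool_pos()); r=R.from_euler('xyz',robot.current_eef_rot(),degrees=True).as_matrix()
        T=np.eye(4);T[:3,:3]=r;T[:3,3]=p
        E=np.linalg.inv(T@c["T_tool_cam"])
    else: E=c["extrinsics"]
    return np.array(K),np.array(E)
def proj(P,K,E):
    P=np.atleast_2d(P); q=P@E[:3,:3].T+E[:3,3]; q=q*[1,-1,-1]
    u=q@K.T; return u[:,:2]/u[:,2:]
def unproj(uv,z,K,E):
    uv=np.atleast_2d(uv); d=np.c_[uv,np.ones(len(uv))]@np.linalg.inv(K).T*[1,-1,-1]
    Rm=E[:3,:3]; o=-Rm.T@E[:3,3]; d=d@Rm
    return o+d*((z-o[2])/d[:,2])[:,None]
def save(im,n): cv2.imwrite(f"pics/{n}.png",im[:,:,::-1])
E
python3 - <<'E'
from h import *
im=cv2.imread("pics/top0.png")[:,:,::-1]
K,E=cam("top")
hsv=cv2.cvtColor(np.ascontiguousarray(im),cv2.COLOR_RGB2HSV)
for n,uv,z in [("blue",(443,228),.07),("yellow",(398,224),.07),("red",(354,221),.07),("big1",(418,150),.07),("big2",(456,306),.07),("tray tl",(324,198),.012),("tray tr",(466,198),.012),("tray br",(465,251),.012),("tray bl",(324,248),.012),
 ("pocket",(221,225),.057),("handleL",(158,148),.28),("handleR",(210,142),.28),("plate bl",(193,258),.0),("plate br",(262,246),0)]:
    print(n,unproj(uv,z,K,E)[0].round(3))
a=cv2.resize(im[190:260,310:480],None,fx=4,fy=4,interpolation=cv2.INTER_CUBIC)
b=cv2.resize(im[120:270,130:290],None,fx=4,fy=4,interpolation=cv2.INTER_CUBIC)
save(a,"c1");save(b,"c2")
for l in ["cartridge","cradle","handle","stock"]: print(l,recognise(l,"top"))
E
```

```text
blue [ 0.513 -0.341  0.07 ]
yellow [ 0.522 -0.253  0.07 ]
red [ 0.529 -0.166  0.07 ]
big1 [ 0.669 -0.296  0.07 ]
big2 [ 0.361 -0.361  0.07 ]
tray tl [ 0.585 -0.108  0.012]
tray tr [ 0.58  -0.402  0.012]
tray br [ 0.47  -0.396  0.012]
tray bl [ 0.48  -0.106  0.012]
pocket [0.527 0.099 0.057]
handleL [0.632 0.162 0.28 ]
handleR [0.64  0.077 0.28 ]
plate bl [0.464 0.169 0.   ]
plate br [0.487 0.023 0.   ]
cartridge [{'rect': [440.5, 228.4, 25.2, 33.1], 'p': 0.86}, {'rect': [453.6, 305.1, 37.1, 38.0], 'p': 0.79}, {'rect': [418.6, 152.0, 37.5, 48.8], 'p': 0.61}]
cradle []
handle [{'rect': [183.8, 157.2, 55.8, 44.3], 'p': 0.56}]
stock [{'rect': [393.2, 222.4, 146.1, 55.0], 'p': 0.9}]
```

View pics/c1.png

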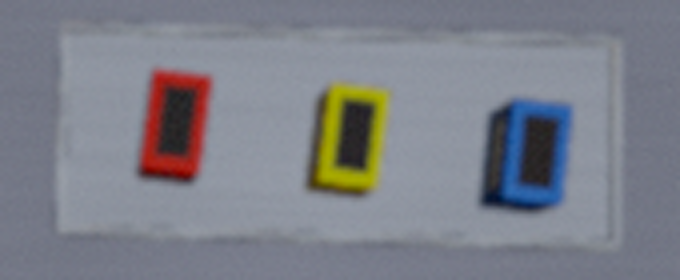

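View pics/c2.png

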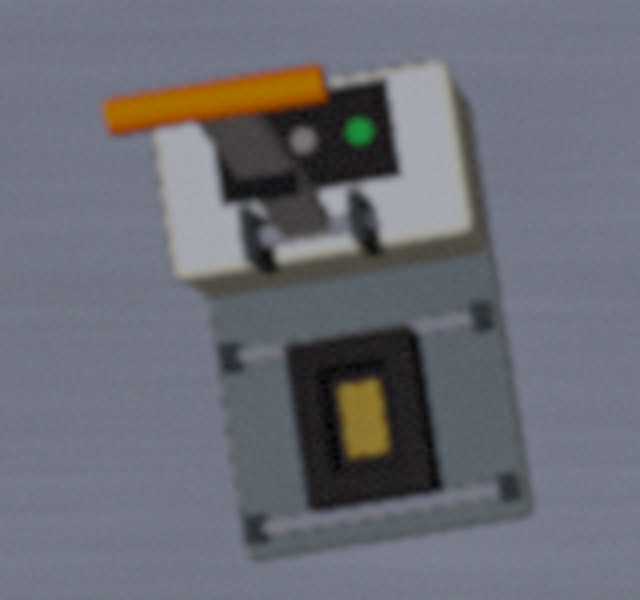

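The crop confirms it: the small blue cartridge at (443,228) stands in the tray next to yellow (398,224) and red (354,221). The second crop shows the coder with the pocket and brass seat near (221,225). Next is a close look at both with the wrist camera.

```bash
python3 - <<'E'
from h import *
robot.move_to([0.513,-0.341,0.27],[180,0,173])
fingers.gripper_to(1.0)
K,E=cam("wrist"); im=vision.grab_frame("wrist"); save(im,"w1"); np.savez("w1.npz",K=K,E=E)
print(robot.current_tool_pos(),robot.current_eef_rot(),robot.current_joint_positions(),robot.current_time_s())
E
```

```text
[ 0.51248682 -0.34170557  0.26995528] [-1.79981575e+02 -1.60966870e-02  1.72912118e+02] [ 53.09455758  28.85598884 -33.8765912   71.95136481  15.72423205
  83.7183543  103.78298078] 2.2333
```

View pics/w1.png

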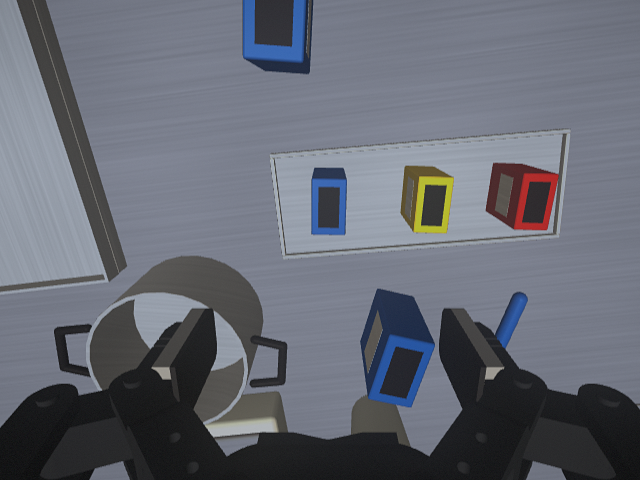

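The wrist picture shows the blue cartridge's top face centred at about (329,207), with its long side nearly along the image columns. I'll fit its pose from that face.

```bash
cat >> h.py <<'E'
def bluefit(im,K,E,win,ztop,vmin=150):
    u0,u1,v0,v1=win
    hsv=cv2.cvtColor(im,cv2.COLOR_RGB2HSV); m=np.zeros(im.shape[:2],np.uint8)
    s=hsv[v0:v1,u0:u1]
    m[v0:v1,u0:u1]=((s[...,0]>95)&(s[...,0]<130)&(s[...,1]>120)&(s[...,2]>vmin))*255
    cs,_=cv2.findContours(m,cv2.RETR_EXTERNAL,cv2.CHAIN_APPROX_NONE)
    c=max(cs,key=cv2.contourArea); h=cv2.convexHull(c)[:,0].astype(float)
    w=unproj(h,ztop,K,E)[:,:2]
    r=cv2.minAreaRect((w*1000).astype(np.float32))
    return r, cv2.boundingRect(c)
E
python3 - <<'E'
from h import *
im=np.ascontiguousarray(cv2.imread("pics/w1.png")[:,:,::-1]); d=np.load("w1.npz")
hsv=cv2.cvtColor(im,cv2.COLOR_RGB2HSV)
print(hsv[160:245:5,345], hsv[207,312:320])
for v in (120,150,170): print(bluefit(im,d["K"],d["E"],(300,360,155,245),.07,v))
E
```

```text
[[111  28 171]
 [110  30 170]
 [109  28 175]
 [108  77 109]
 [109 172 166]
 [109 173 167]
 [109 175 157]
 [110 176 149]
 [110 174 142]
 [110 178 149]
 [110 169 136]
 [111 163 128]
 [109 123 126]
 [108  90 124]
 [107  49 110]
 [108  26 178]
 [108  30 170]] [[109 176 162]
 [109 170 178]
 [109 174 176]
 [109 173 175]
 [109 172 178]
 [109 174 183]
 [110  74  76]
 [120  13  58]]
(((514.4409790039062, -342.2724609375), (28.825368881225586, 48.87980270385742), 82.10750579833984), (312, 179, 35, 56))
(((514.46484375, -342.6347961425781), (28.114059448242188, 48.66501998901367), 82.10751342773438), (312, 179, 34, 56))
(((514.3423461914062, -342.31072998046875), (26.99905014038086, 46.95956039428711), 82.1532974243164), (313, 180, 33, 54))
```

Blue is at about (0.514, -0.342), with its long axis at yaw -7.9°. I'll look at the cradle next, from the side away from the hinge.

```bash
python3 - <<'E'
from h import *
robot.move_to([0.47,0.09,0.28],[180,0,-171])
K,E=cam("wrist"); im=vision.grab_frame("wrist"); save(im,"w2"); np.savez("w2.npz",K=K,E=E)
print(robot.current_tool_pos(),robot.current_eef_rot(),robot.current_joint_positions(),robot.current_time_s())
E
```

```text
[0.47089627 0.08803617 0.27979872] [-1.79990491e+02 -7.14632759e-03 -1.71222459e+02] [ 32.61200463  15.16571297 -55.51996586  92.34833532  12.68982553
  79.20096253  74.40539487] 3.875
```

View pics/w2.png

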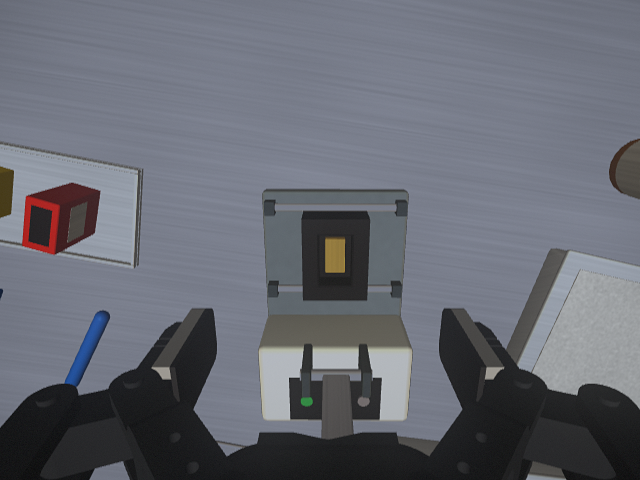

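```bash
python3 - <<'E'
from h import *
im=np.ascontiguousarray(cv2.imread("pics/w2.png")[:,:,::-1])
c=im[180:325,250:425]; c=cv2.resize(c,None,fx=4,fy=4,interpolation=cv2.INTER_CUBIC)
c=np.clip((c/255.)**0.5*255,0,255).astype(np.uint8)
save(c,"w2c")
E
```

```text
(no output)
```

View pics/w2c.png

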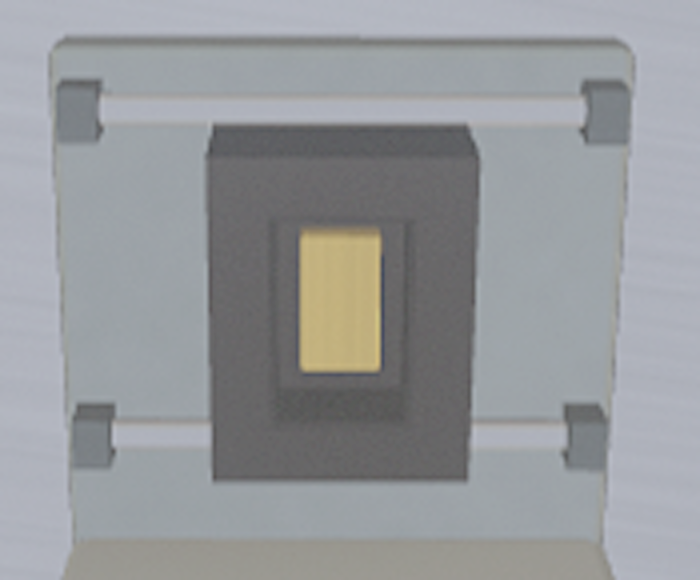

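```bash
python3 - <<'E'
from h import *
d=np.load("w2.npz");K,E=d["K"],d["E"]
f=lambda q:np.array(q)/4.+np.array([250,180])-0.375
B=unproj(f([(207,157),(479,157),(468,480),(213,480)]),.057,K,E)[:,:2]
P=unproj(f([(271,218),(414,218),(407,424),(275,424)]),.057,K,E)[:,:2]
S=unproj(f([(299,230),(381,230),(380,372),(301,372)]),.043,K,E)[:,:2]
for X in (B,P,S):
    print(X.round(4).tolist(), X.mean(0).round(4), [np.linalg.norm(X[i]-X[i-1]).round(4) for i in range(4)])
    xa=X[2]+X[3]-X[0]-X[1]; ya=X[0]+X[3]-X[1]-X[2]; print("yaw",np.degrees(np.arctan2(xa[1],xa[0])),np.degrees(np.arctan2(-ya[0],ya[1])), "short")
# plate corners z ~0.01
Q=unproj(f([(52,45),(632,45),(600,540),(75,540)]),.012,K,E)[:,:2]; print(Q.round(4).tolist())
# rail posts
Q=unproj(f([(58,80),(630,80),(606,404),(72,404)]),.03,K,E)[:,:2]; print(Q.mean(0),Q[:2].mean(0),Q[2:].mean(0))
# check with top cam
im=cv2.imread("pics/top0.png"); K2,E2=cam("top"); print(proj(np.c_[B,[.057]*4],K2,E2).round(1).tolist())
E
```

```text
[[0.4936, 0.0655], [0.484, 0.1281], [0.5666, 0.1408], [0.5763, 0.078]] [0.5301 0.1031] [np.float64(0.0837), np.float64(0.0633), np.float64(0.0837), np.float64(0.0636)]
yaw 8.648074716209553 -171.24791114406614 short
[[0.5061, 0.0824], [0.501, 0.1157], [0.5538, 0.1232], [0.5588, 0.091]] [0.5299 0.1031] [np.float64(0.0534), np.float64(0.0337), np.float64(0.0534), np.float64(0.0325)]
yaw 8.672864830436694 -171.24812898669938 short
[[0.5127, 0.0899], [0.5096, 0.1099], [0.5471, 0.1159], [0.5501, 0.0961]] [0.5299 0.1029] [np.float64(0.0379), np.float64(0.0202), np.float64(0.0379), np.float64(0.02)]
yaw 9.232254210597594 -171.24952037213885 short
[[0.4831, 0.021], [0.4604, 0.1682], [0.6021, 0.19], [0.625, 0.0419]]
[0.52001201 0.10186903] [0.47669822 0.09561085] [0.56332579 0.10812722]
[[237.8, 241.2], [206.7, 246.4], [200.5, 205.5], [231.6, 200.2]]
```

The pocket centre is at (0.530, 0.103), with coder yaw 8.7°. The measured block is 83.7 x 63.5 mm, which matches the nominal size. The top camera differs by about 2 mm, so I'll measure the cartridge in the hand with the wrist camera to cancel any bias. Grasping now.

```bash
python3 - <<'E'
from h import *
o=[180,0,172.1]
robot.move_to([0.5144,-0.3424,0.17],o)
fingers.gripper_to(0.75)
print(robot.line_to([0.5144,-0.3424,0.048],o,velocity=0.12,f_stop=8))
fingers.gripper_to(0.0,force=35)
print("gap",robot.current_finger_gap(),robot.current_tool_pos(),robot.current_contact_force())
robot.line_to([0.5144,-0.3424,0.15],o,velocity=0.15)
K,E=cam("wrist"); im=vision.grab_frame("wrist"); save(im,"w3"); np.savez("w3.npz",K=K,E=E,p=robot.current_tool_pos(),r=robot.current_eef_rot())
print("gap",robot.current_finger_gap(),robot.current_tool_pos(),robot.current_contact_force(),robot.current_time_s())
E
```

```text
False
gap 0.34482640861289143 [ 0.51484396 -0.34258137  0.04873397] [ 0.36161663 -0.05369301  3.40730671]
gap 0.346164015477592 [ 0.51326947 -0.34217819  0.1483591 ] [ 0.42924674  0.40382117 -0.47627274] 8.3167
```

View pics/w3.png

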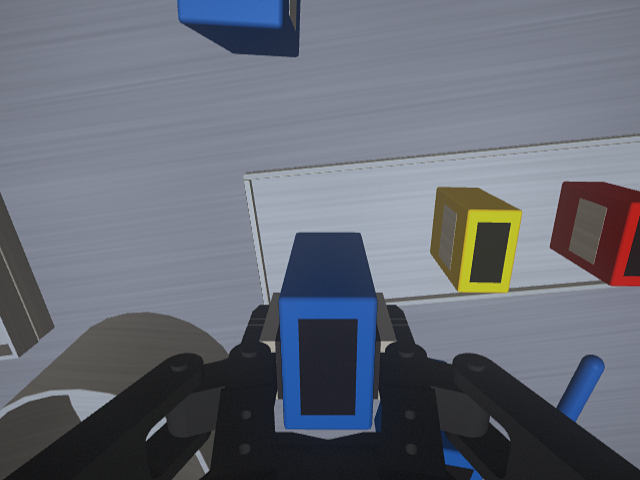

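The blue cartridge is held. Its top face has corners at about (281,296), (377,296), (370,430) and (284,430). I'll compute its position in the tool frame.

```bash
python3 - <<'E'
from h import *
d=np.load("w3.npz");K,E=d["K"],d["E"]; p=d["p"]; r=R.from_euler('xyz',d["r"],degrees=True).as_matrix()
im=np.ascontiguousarray(cv2.imread("pics/w3.png")[:,:,::-1])
z=p[2]+.0213
for v in (100,120,150):
  rr,bb=bluefit(im,K,E,(270,390,285,440),z,v); print(rr,bb)
  c=np.array([rr[0][0]/1000,rr[0][1]/1000,z]); print("tool frame",(r.T@(c-p)).round(4))
save(cv2.resize(im[270:450,250:410],None,fx=3.3,fy=3.3,interpolation=cv2.INTER_CUBIC),"w3c")
E
```

```text
((512.989990234375, -343.0082702636719), (29.722782135009766, 49.472686767578125), 82.0320816040039) (279, 297, 98, 132)
tool frame [ 0.0002 -0.0008 -0.0213]
((513.155029296875, -343.03533935546875), (29.62702751159668, 49.13291549682617), 82.0434341430664) (279, 298, 98, 131)
tool frame [ 0.0001 -0.0008 -0.0213]
((513.2916259765625, -343.2530212402344), (29.013301849365234, 48.79800033569336), 82.0517349243164) (279, 299, 96, 130)
tool frame [-0.0001 -0.001  -0.0213]
```

View pics/w3c.png

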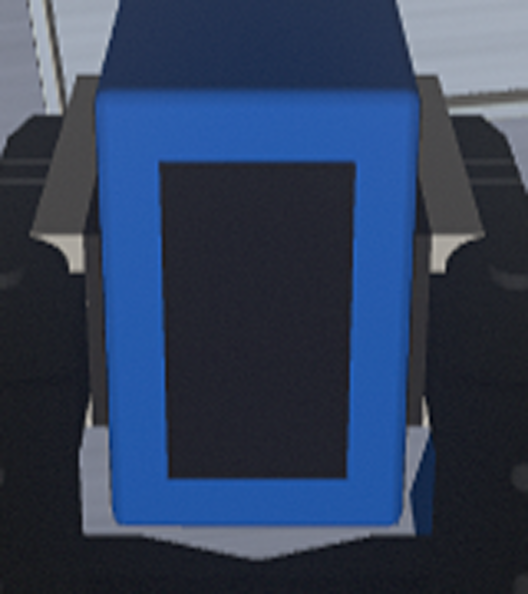

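The cartridge sits at (0.0, -0.8 mm) in the tool frame, which is nearly centred. I'll move in from the side away from the hinge and hover just above the rim.

```bash
python3 - <<'E'
from h import *
o=[180,0,-171.3]
robot.move_to([0.46,0.06,0.22],o)
robot.line_to([0.530,0.1035,0.20],o,velocity=0.15)
robot.line_to([0.530,0.1035,0.116],o,velocity=0.08,f_stop=5)
robot.pause(0.2)
K,E=cam("wrist"); im=vision.grab_frame("wrist"); save(im,"w4"); np.savez("w4.npz",K=K,E=E,p=robot.current_tool_pos(),r=robot.current_eef_rot())
im=vision.grab_frame("side"); save(cv2.resize(im[40:260,220:420],None,fx=3,fy=3),"s4")
print("gap",robot.current_finger_gap(),robot.current_tool_pos(),robot.current_eef_rot(),robot.current_contact_force(),robot.current_joint_positions().round(0),robot.current_time_s())
E
```

```text
gap 0.35118456210331045 [0.53018245 0.10349813 0.11629018] [-1.79994215e+02  3.33408782e-02 -1.71305257e+02] [-1.50733431 -0.04365359 -1.04042668] [ 26.  34. -55.  97.  31.  65.  60.] 12.0583
```

View pics/w4.png

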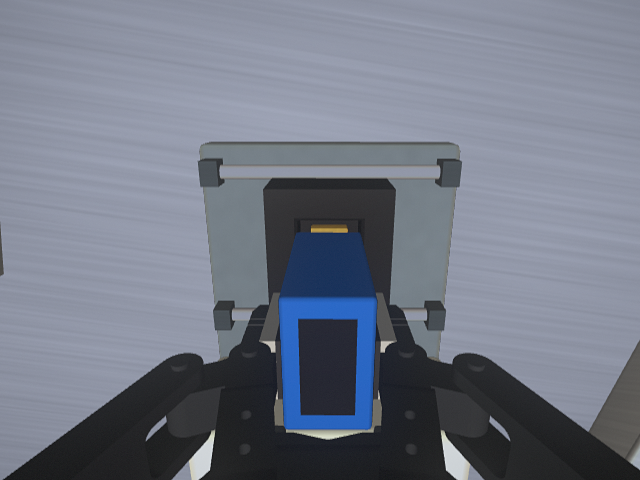

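View pics/s4.png

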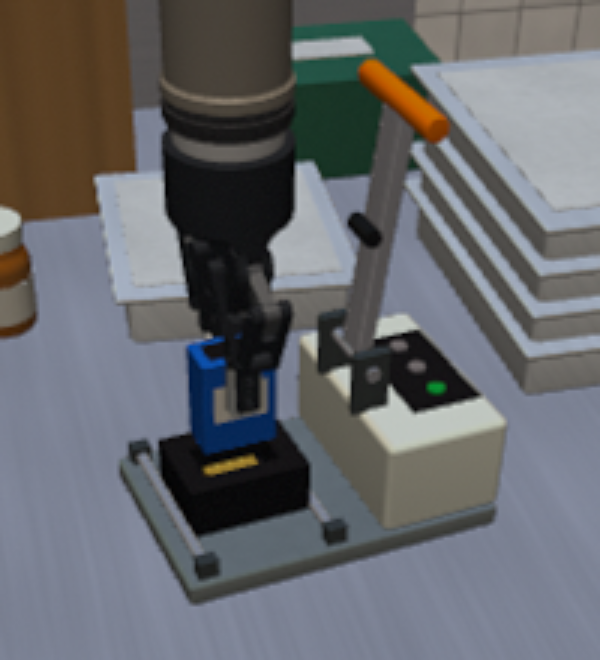

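```bash
python3 - <<'E'
from h import *
im=np.ascontiguousarray(cv2.imread("pics/w4.png")[:,:,::-1])
c=im[170:310,250:410]; c=cv2.resize(c,None,fx=4.5,fy=4.5,interpolation=cv2.INTER_CUBIC)
c=np.clip((c/255.)**0.5*255,0,255).astype(np.uint8)
save(c,"w4c")
E
```

```text
(no output)
```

View pics/w4c.png

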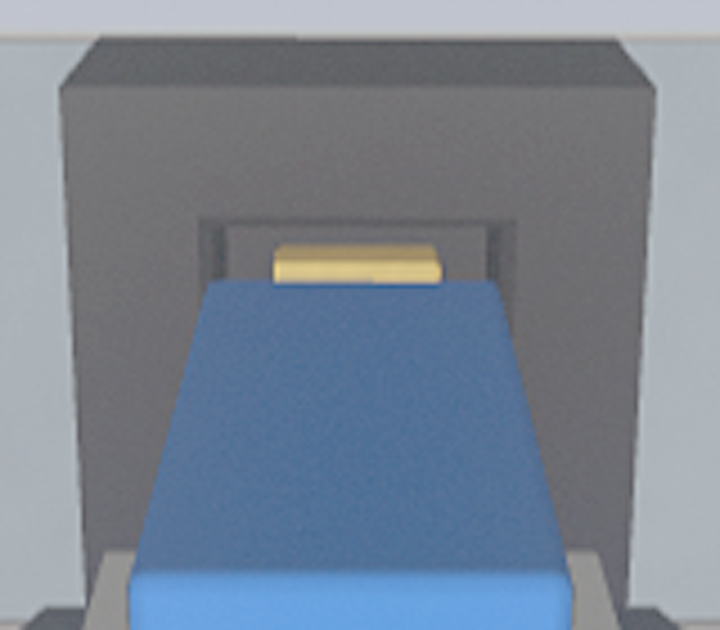

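```bash
python3 - <<'E'
from h import *
d=np.load("w4.npz");K,E,p=d["K"],d["E"],d["p"]
r=R.from_euler('xyz',d["r"],degrees=True).as_matrix()
f=lambda q:np.array(q)/4.5+np.array([250,170])-0.39
def tool(q,z): X=unproj(f(q),z,K,E); return ((X-p)@r)
zb=p[2]-.0447
B=tool([(60,90),(656,90)],.057);P=tool([(199,218),(518,218)],.057);C=tool([(203,283),(500,283)],zb);T=tool([(131,574),(571,574)],zb+.066)
for n,X in zip("BPCT",(B,P,C,T)): print(n,X.round(4)[:,:2].tolist(),"mid",X.mean(0).round(4)[:2],"w",abs(X[1,1]-X[0,1]).round(4))
E
```

```text
B [[0.0418, -0.0322], [0.0417, 0.0319]] mid [ 0.0418 -0.0001] w 0.0641
P [[0.0275, -0.0176], [0.0275, 0.0175]] mid [ 0.0275 -0.0001] w 0.0351
C [[0.0247, -0.0161], [0.0247, 0.0144]] mid [ 0.0247 -0.0008] w 0.0305
T [[0.0255, -0.0155], [0.0255, 0.0138]] mid [ 0.0255 -0.0008] w 0.0293
```

The wrist view shows the pocket's front edge at row 218 and the cartridge's bottom edge at row 283. In x they agree within 0.5 mm, and in y the cartridge needs +0.7 mm. I'll correct that and feel my way down.

```bash
python3 - <<'E'
from h import *
robot.line_to([0.5299,0.1042,0.106],velocity=0.05,f_stop=5); robot.pause(0.2)
print(robot.current_tool_pos(),robot.current_contact_force())
for z in (.100,.094,.0885,.0868):
    s=robot.line_to([0.5299,0.1042,z],velocity=0.02,f_stop=5); 
    print(z,s,robot.current_tool_pos().round(4),robot.current_contact_force().round(2))
    if s: break
print(robot.current_time_s())
im=vision.grab_frame("side"); save(cv2.resize(im[40:260,220:420],None,fx=3,fy=3),"s5")
E
```

```text
[0.53003693 0.10429828 0.1061402 ] [ 0.59915358 -1.36249396 -0.91481575]
0.1 False [0.5298 0.1041 0.0998] [ 0.05  0.75 -1.5 ]
0.094 False [0.5298 0.1042 0.0938] [-0.08  0.33 -1.23]
0.0885 False [0.5298 0.1041 0.0883] [ 0.27 -0.78 -0.71]
0.0868 False [0.5301 0.1043 0.0872] [0.14 0.11 1.21]
14.1833
```

View pics/s5.png

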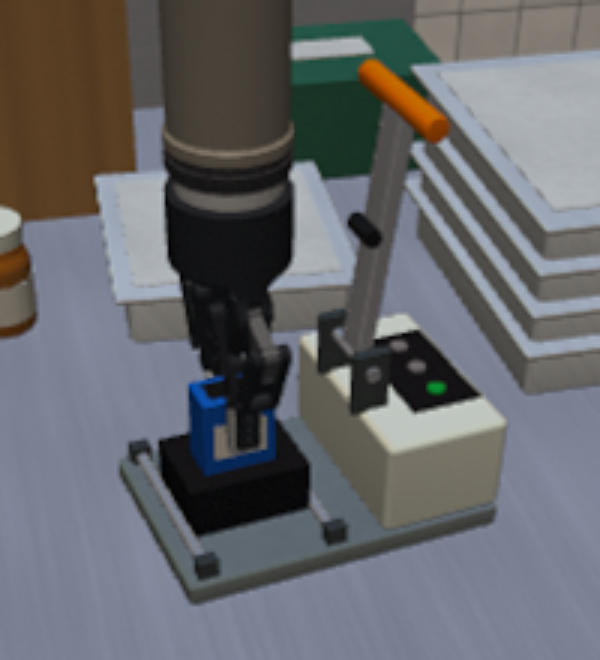

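The cartridge slid in and the seat was felt (+2 N) at TCP z 0.087. Releasing and backing off.

```bash
python3 - <<'E'
from h import *
fingers.gripper_to(0.62); robot.pause(0.4)
o=[180,0,-171.3]
print(robot.current_contact_force())
robot.line_to([0.5299,0.1042,0.19],o,velocity=0.1)
robot.line_to([0.47,0.09,0.28],o,velocity=0.2)
K,E=cam("wrist"); im=vision.grab_frame("wrist"); save(im,"w6"); np.savez("w6.npz",K=K,E=E)
r,b=bluefit(im,K,E,(290,380,180,330),.109,110); print(r,b)
im=vision.grab_frame("side"); save(cv2.resize(im[40:260,220:420],None,fx=3,fy=3),"s6")
im=vision.grab_frame("top"); save(cv2.resize(im[120:270,130:290],None,fx=4,fy=4),"t6")
print(robot.current_time_s())
E
```

```text
[0.53022762 1.15832511 0.10733444]
((529.2786254882812, 103.09548950195312), (48.606536865234375, 29.34776496887207), 8.643982887268066) (317, 257, 36, 54)
17.0083
```

View pics/w6.png

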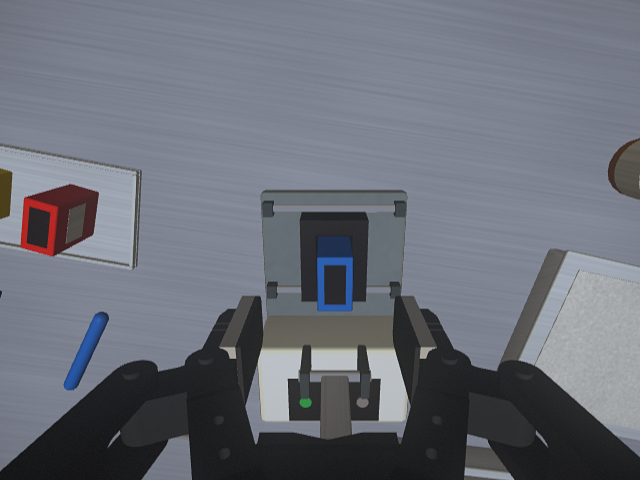

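View pics/s6.png

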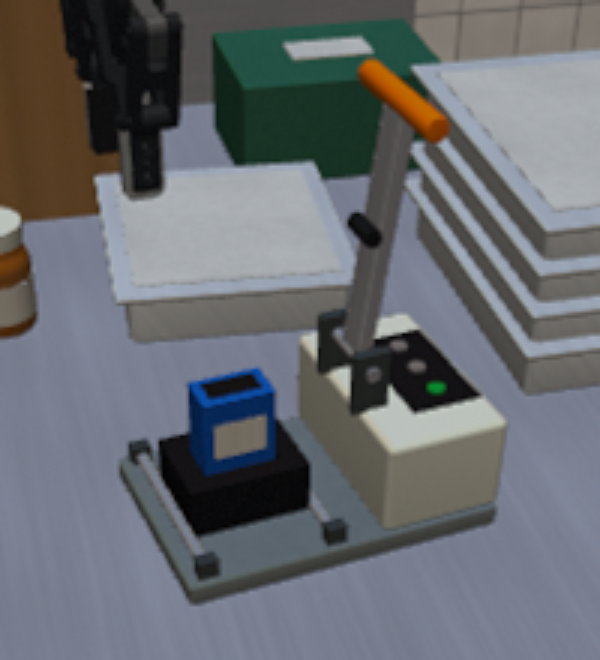

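The cartridge stands upright and proud in the pocket, let go: the wrist fit gives (0.529, 0.103) and yaw 8.6°, and the fingers are clear. Next I'll shut the fingers, go behind the handle and feel for the bar while moving toward the cradle.

```bash
cat >> h.py <<'E'
PS=np.radians(8.7); cx=np.array([np.cos(PS),np.sin(PS),0]); cy=np.array([-np.sin(PS),np.cos(PS),0]); C0=np.array([.5299,.1042,0])
O=[180,0,-171.3]
def W(x,z,y=0.0): return (C0+cx*x+cy*y+np.array([0,0,z])).tolist()
def L(p): d=np.array(p)-C0; return np.array([d@cx,d@cy,p[2]])
def bar(t): return .085-.165*np.cos(t), .116+.165*np.sin(t)
E
python3 - <<'E'
from h import *
im=cv2.imread("pics/top0.png")[:,:,::-1]; K,E=cam("top")
hsv=cv2.cvtColor(np.ascontiguousarray(im),cv2.COLOR_RGB2HSV)
m=((hsv[...,0]>5)&(hsv[...,0]<20)&(hsv[...,1]>180)).astype(np.uint8); m[:100]=0;m[200:]=0;m[:,260:]=0;m[:,:130]=0
u=np.argwhere(m)[:,::-1].astype(float); r=cv2.minAreaRect(u.astype(np.float32)); print(r, L(unproj(r[0],.28,K,E)[0]))
for w in [W(.135,.36),W(.135,.288),W(*bar(.85))]: print(w,robot.inverse_kinematics(w,O))
E
```

```text
((184.189208984375, 145.1351318359375), (9.206342697143555, 55.23805236816406), 80.53767395019531) [ 0.10697033 -0.00158046  0.28      ]
[0.6633466747191723, 0.12462021073337459, 0.36] [  9.93566532  41.84364169 -57.21300365  46.1639383   35.4547265
 104.79652302  69.79116946]
[0.6633466747191723, 0.12462021073337459, 0.288] [ 13.80592572  42.53781039 -57.29080346  57.18036778  34.84148435
  95.29818735  67.2587417 ]
[0.5062777450365669, 0.10058528704168972, 0.2399612668481483] [ 31.76786241  24.93358127 -61.74459707  91.04428869  22.35347267
  77.52200671  66.04484689]
```

```bash
python3 - <<'E'
from h import *
robot.line_to(W(-.06,.36),O,velocity=0.2)
fingers.gripper_to(0.0)
robot.line_to(W(.142,.36),O,velocity=0.2)
print(robot.line_to(W(.142,.288),O,velocity=0.1,f_stop=6))
robot.pause(0.2)
im=vision.grab_frame("side"); save(cv2.resize(im[20:220,220:440],None,fx=3,fy=3),"s7")
s=robot.line_to(W(.105,.288),O,velocity=0.04,f_stop=4)
print(s,L(robot.current_tool_pos()),robot.current_contact_force(),robot.current_time_s())
im=vision.grab_frame("side"); save(cv2.resize(im[20:220,220:440],None,fx=3,fy=3),"s8")
E
```

```text
False
True [ 1.25808827e-01 -5.37551119e-05  2.87865370e-01] [-1.00363031 -0.36329391 -0.39796104] 20.9167
```

View pics/s8.png

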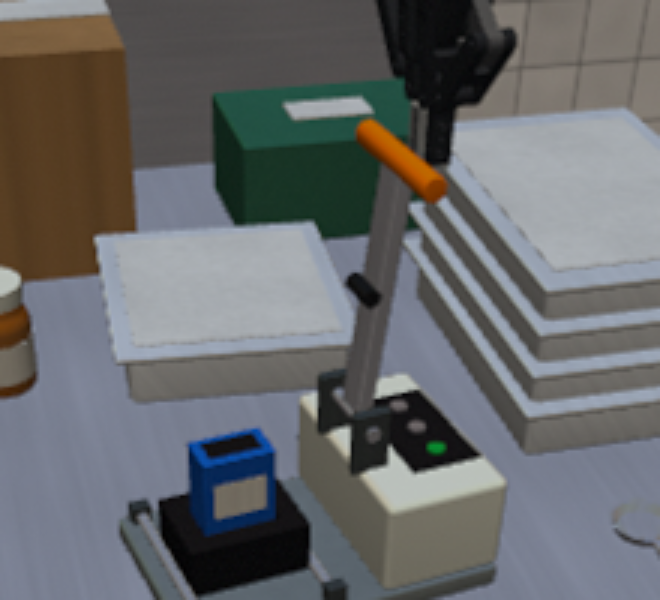

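Contact came at local x = 0.126, which puts the bar at 0.107 as expected (θ ≈ 1.70). I'll push it along the arc.

```bash
python3 - <<'E'
from h import *
for t in np.arange(1.62,0.84,-0.11):
    bx,bz=bar(t)
    s=robot.line_to(W(bx+.0185,bz+.010),O,velocity=0.09,f_stop=25)
    print(round(t,2),s,L(robot.current_tool_pos()).round(4),robot.current_contact_force().round(1))
    if s: break
im=vision.grab_frame("side"); save(cv2.resize(im[20:220,220:440],None,fx=3,fy=3),"s9")
print(robot.current_time_s())
E
```

```text
1.62 False [ 0.1122 -0.0003  0.2907] [3.9 0.  0.1]
1.51 False [ 9.410e-02 -2.000e-04  2.914e-01] [3.2 0.7 3. ]
1.4 False [ 7.560e-02 -1.000e-04  2.889e-01] [1.9 0.5 2.6]
1.29 False [5.750e-02 1.000e-04 2.844e-01] [2.7 0.8 1.4]
1.18 False [4.030e-02 2.000e-04 2.782e-01] [2.4 1.1 2. ]
1.07 False [2.400e-02 2.000e-04 2.707e-01] [ 1.4 -0.7  2.1]
0.96 False [8.40e-03 2.00e-04 2.61e-01] [0.9 0.8 2.3]
0.85 False [-0.0057  0.0003  0.2496] [1.6 1.8 0.9]
23.7833
```

View pics/s9.png

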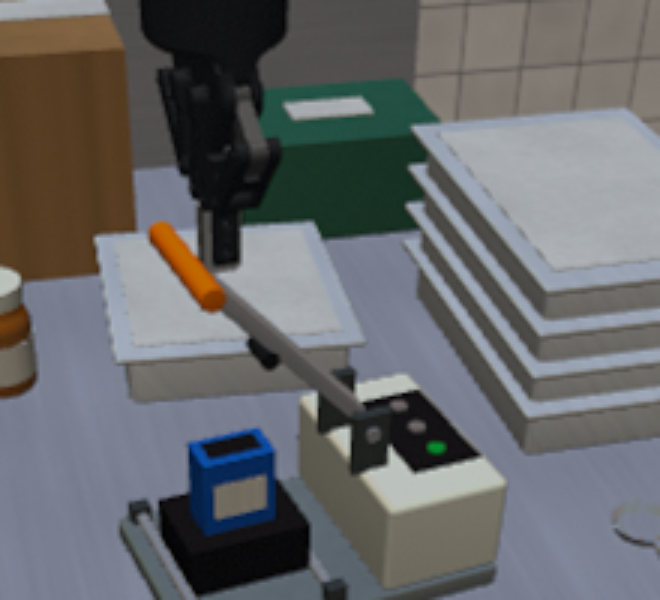

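```bash
python3 - <<'E'
from h import *
K,E=cam("side")
for t in np.arange(.5,.95,.05):
    bx,bz=bar(t); print(t.round(2),proj([W(bx,bz)],K,E).round(1))
E
```

```text
0.5 [[264.  134.2]]
0.55 [[266.  130.1]]
0.6 [[268.2 126. ]]
0.65 [[270.7 122. ]]
0.7 [[273.3 118. ]]
0.75 [[276.1 114.2]]
0.8 [[279.2 110.4]]
0.85 [[282.4 106.7]]
0.9 [[285.7 103.2]]
```

Projecting the model into the side picture puts the handle, seen at (282,109), at θ ≈ 0.83. I'll now go above the bar and press down along the arc, slowing before the roller meets the cartridge.

```bash
python3 - <<'E'
from h import *
robot.line_to(W(.0,.256),O,velocity=0.1)
robot.line_to(W(.0,.300),O,velocity=0.15)
bx,bz=bar(.83); robot.line_to(W(bx,.300),O,velocity=0.15)
s=robot.line_to(W(bx-.002,bz+.021),O,velocity=0.04,f_stop=5); print(s,L(robot.current_tool_pos()).round(4),robot.current_contact_force().round(1))
for t in np.arange(.74,0.13,-0.1):
    bx,bz=bar(t)
    s=robot.line_to(W(bx,bz+.024),O,velocity=0.08,f_stop=25)
    print(round(t,2),s,L(robot.current_tool_pos()).round(4),robot.current_contact_force().round(1))
    if s: break
im=vision.grab_frame("side"); save(cv2.resize(im[20:260,200:440],None,fx=2.5,fy=2.5),"s10")
print(robot.current_time_s())
E
```

```text
True [-2.900e-02 -1.000e-04  2.615e-01] [-0.2  0.5  3.5]
0.74 False [-3.89e-02 -1.00e-04  2.52e-01] [-6.3 -2.1  9. ]
0.64 False [-4.900e-02  1.000e-04  2.388e-01] [-3.7 -2.2  4.7]
0.54 False [-0.0569  0.      0.2246] [ 0.2 -0.9  0.2]
0.44 False [-6.400e-02 -1.000e-04  2.102e-01] [-0.7  0.4 -0. ]
0.34 False [-7.040e-02 -1.000e-04  1.949e-01] [-0.  -0.1 -1. ]
0.24 False [-0.0752 -0.      0.1792] [ 0.   0.  -0.4]
0.14 False [-0.0784 -0.      0.163 ] [-0.3 -0.2 -0.9]
28.1917
```

View pics/s10.png

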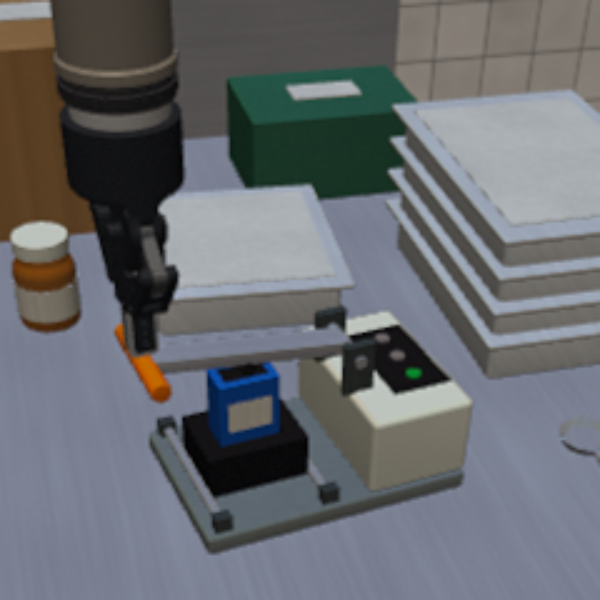

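```bash
python3 - <<'E'
from h import *
for z in (.155,.150,.146,.143,.140,.137):
    s=robot.line_to(W(-.080,z),O,velocity=0.02,f_stop=22)
    print(z,s,L(robot.current_tool_pos()).round(4),robot.current_contact_force().round(1))
    if s or robot.current_contact_force()[2]>22: break
im=vision.grab_frame("side"); save(cv2.resize(im[20:260,200:440],None,fx=2.5,fy=2.5),"s11")
print(robot.current_time_s())
E
```

```text
0.155 False [-7.930e-02  1.000e-04  1.556e-01] [-0.2 -0.2  4.1]
0.15 False [-0.08    0.      0.1502] [-0.6 -0.3  4.7]
0.146 False [-0.0803  0.      0.1461] [-0.5 -1.   5.1]
0.143 False [-0.0805  0.      0.1431] [-2.1 -0.8  4.9]
0.14 True [-8.060e-02  1.000e-04  1.419e-01] [-0.9 -2.1  7. ]
30.0833
```

View pics/s11.png

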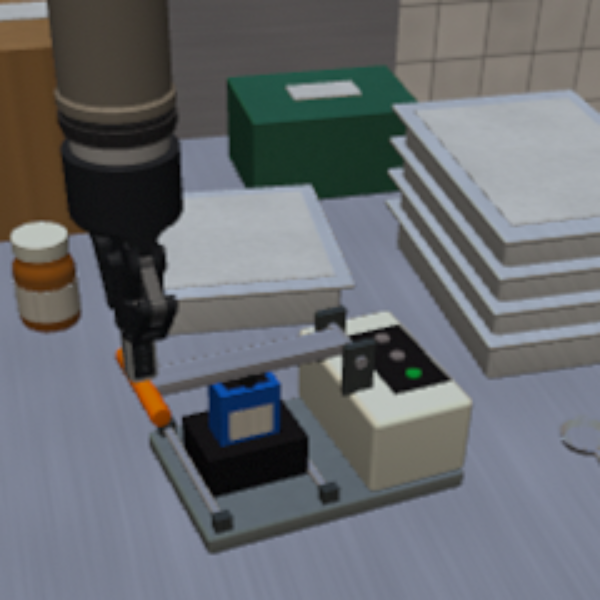

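The press met the hard stop at TCP z 0.142, exactly the predicted closed height (117 + 8 + 17 mm). Retracting and checking.

```bash
python3 - <<'E'
from h import *
robot.line_to(W(-.082,.20),O,velocity=0.1)
robot.line_to(W(-.16,.28),O,velocity=0.2)
robot.pause(0.3)
im=vision.grab_frame("side"); save(cv2.resize(im[100:260,220:400],None,fx=4,fy=4,interpolation=cv2.INTER_CUBIC),"s12")
K,E=cam("side")
hsv=cv2.cvtColor(im,cv2.COLOR_RGB2HSV); m=((hsv[...,0]>5)&(hsv[...,0]<20)&(hsv[...,1]>180)).astype(np.uint8); m[:140]=0;m[210:]=0;m[:,:235]=0;m[:,300:]=0
u=np.argwhere(m)[:,::-1].astype(np.float32); print("handle",cv2.minAreaRect(u))
for t in (0,.04,.1): bx,bz=bar(t); print(t,proj([W(bx,bz),W(bx,bz,.045),W(bx,bz,-.045)],K,E).round(1).tolist())
# cartridge top near edge for home / seat
for zt in (.101,.109): print(zt,proj([W(x,zt,y) for x,y in ((-.025,-.015),(.025,-.015),(-.025,.015))],K,E).round(1).tolist())
im=vision.grab_frame("top"); save(cv2.resize(im[100:290,90:330],None,fx=3,fy=3),"t12")
K,E=cam("wrist"); im=vision.grab_frame("wrist"); save(im,"w12")
print(robot.current_time_s(),robot.current_contact_force())
E
```

```text
handle ((257.558837890625, 175.23529052734375), (37.41961669921875, 10.350106239318848), 52.76516342163086)
0 [[256.4, 174.4], [249.2, 162.0], [264.2, 187.7]]
0.04 [[256.2, 171.4], [249.0, 159.1], [264.0, 184.7]]
0.1 [[256.2, 166.8], [248.9, 154.5], [264.0, 180.0]]
0.101 [[287.4, 179.0], [311.8, 173.3], [282.0, 170.7]]
0.109 [[287.3, 175.5], [311.9, 169.8], [281.8, 167.2]]
31.975 [-1.12921979  0.14480904  0.57040151]
```

View pics/s12.png

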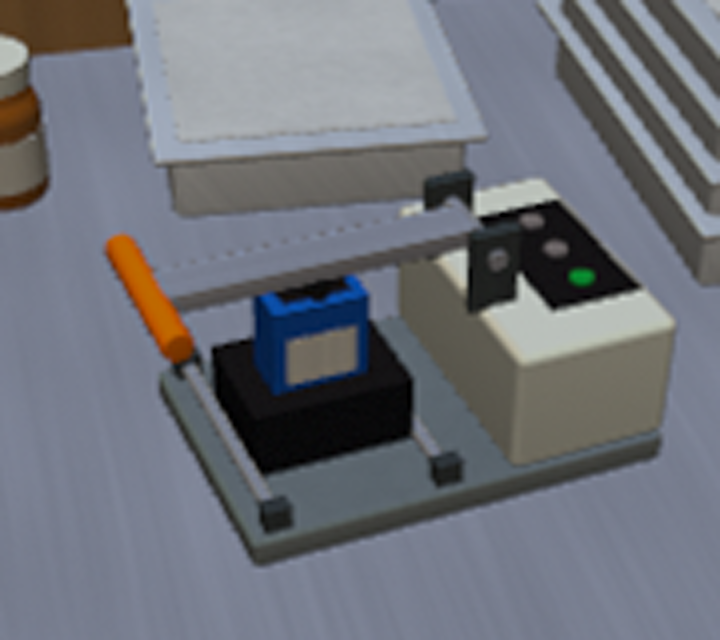

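View pics/w12.png

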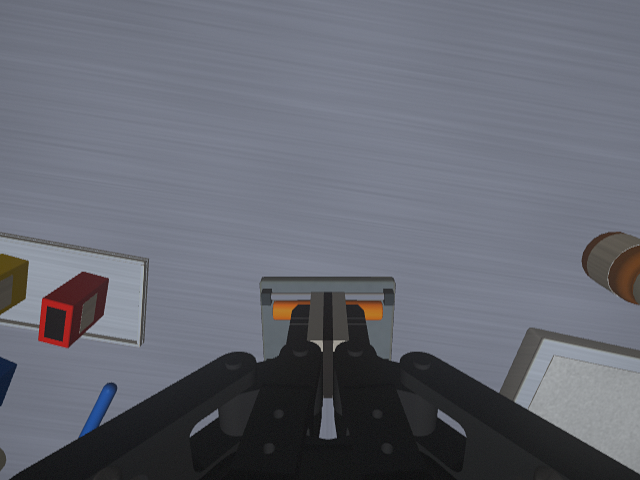

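The side picture agrees. The handle centre is at (257.6,175.2), against a prediction of 174.4 for closed and 171.4 for 0.04 rad. The cartridge's near top corner is at row 181 or so, against 179 for home and 175.5 for on the seat. The robot is clear, so I'm handing in.

```bash
python3 - <<'E'
from h import *
workorder.close_job(); print(robot.current_time_s())
E
```

```text
the job is handed in; nothing more can be done
the job is handed in; nothing more can be done
```

I moved the small blue cartridge from the stock tray into the date coder's pocket, let go of it on the spring seat, and closed the clamp over it. I handed the job in at about 32 s of the 72 s allowed; it reports no verdict.

- **Placing:** The cartridge slid in with forces of about 1–2 N. Released, it stood upright and proud, with the wrist camera putting it at (0.529, 0.103) m and yaw 8.6°. That is within about 1 mm of the pocket as measured before.
- **Clamp:** I pushed the handle over from behind with shut fingers, then pressed it down. It met the hard stop at TCP z 0.142 m, the height predicted for closed. The force trip was set at 22 N.
- **Last checks, side picture, arm backed off:** The handle is about 1 px from its closed position, so the clamp is at about 0 rad. The cartridge's top corner matches fully home rather than on the seat. I did not get a separate view of the underside.
- **Other things:** I moved nothing else knowingly. I did not measure the bystanders' positions at the end.
- **Disagreement:** The top camera placed the cradle about 2–2.5 mm from where the wrist camera did, roughly its calibration tolerance. I used the wrist camera and compared the held cartridge with the pocket directly.

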